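# Open the feed tub by its two clips

### The job

Open the lidded feed tub on the middle tier of the plant stand: press both of its front clips down together, one fingertip on each, and keep both held down until the lid has slowly risen all the way to its stop; then let both clips spring back and draw clear, leaving the lid up. Do not pick up or shift anything else on the stand or the table.

Things in the scene. Friction and masses are not known exactly. Their poses are not given: they have to be found in the camera images.
- tub: White plastic lidded feed tub, 130 mm deep (its x) by 160 mm wide (its y), walls 90 mm high plus a 6 mm lid, bolted to the middle tier of the plant stand (it cannot shift). Origin: centre of its underside. z up; -x points out of its front, the side with the two clips (towards the robot, within 0.65 rad of world -x); +y is its left seen from the robot.
- clip_left (a joint): Left clip (tub's +y): black rocker on a level pin across the tub's front. A level paddle, 26 mm wide, 6 mm thick, sticks 50 mm out in front; a hook rises from the pin and reaches 4 mm over the lid's edge. 0 rad: at rest, hooked; 0.34: paddle fully down, its pad point 11 mm lower. It unhooks from about 0.2 rad. Return spring: 1.5 N at the pad point to start, 5 N at the bottom.
- clip_right (a joint): Right press clip (at -y of the tub), the same as the left one; the middles of the two paddles are 64 mm apart along the tub's y.
- clip_left_pad (a point): The place to press on the left clip: on the top surface of its paddle, 34 mm out from its pin, mid-width; the upright hook stands 30 mm further in. At rest it lies 104 mm in front (-x), 32 mm left (+y) and 77 mm above the tub's origin, about 20 mm below the lid's top. Paddle 26 mm wide.
- clip_right_pad (a point): The same point on the right clip, 32 mm to the right (-y) of the tub's middle plane. Nothing but the middle tier's disc, 74 mm lower, lies below the paddles.
- lid (a joint): The tub's white lid, 130 x 160 x 6 mm, hinged along its rear edge. Value 0 rad = shut, 0.24 rad = risen to its stop, the front edge then about 31 mm higher. A spring raises it by itself and a damper slows it to 2 to 3 s for the whole way, but only once BOTH hooks are clear of it; either hook alone holds it shut. It stays up when the clips are let go.
- lid_front (a point): Middle of the lid's front edge, on its top surface; 96 mm above the tub's origin when shut.
- stand: Fixed aluminium plant stand with three round tiers at different heights. Origin: on the table below the middle tier's centre; x away from the robot, y left. Middle tier: top at 120 mm, radius 165 mm, on the origin, carries the tub. Top tier: 200 mm high, radius 100 mm, centred at y = 270 mm. Lowest tier: 50 mm high, radius 120 mm, centred at x = -20 mm, y = -285 mm.
- bowl: White ceramic feeding bowl, 140 mm across, 50 mm high, on the top tier; origin centre of underside. Leave alone.
- scoop: Steel feed scoop, about 185 mm long (its y), 55 mm wide, 30 mm high, lying behind the tub on the middle tier; origin on its underside near the middle of its length. Leave alone.
- jar: Glass jar with lid, 80 mm across, 120 mm high, on the lowest tier; origin centre of underside. Leave alone.
- brush: Wooden brush, 180 mm long, on the lowest tier. Leave alone.
- pot: Terracotta pot, 100 mm across, 90 mm high, on the table; origin centre of underside. Leave alone.
- tin: Steel tin with a paper band, 70 mm across, 100 mm high, on the table; origin centre of underside. Leave alone.
- trowel: Flat trowel with a wooden handle, 240 mm long, on the table. Leave alone.

How it is judged:
By the outcome, as a careful person would: the job done as asked, in the order asked, and still so for the second after the job is handed in, with the robot touching nothing.
It also fails if it takes over 35 s, if anything falls off the work surface, if the arm or the gripper's body presses on something with over 40 N, if the wrist force passes 120 N, or if a joint passes its speed limit or range.

### The arm

A 6-joint arm with a two-finger parallel gripper is mounted at the origin on the work surface. World frame = base frame: x ahead of the robot, y to its left, z up, the work surface at z = 0. Lengths are in mm, angles in rad, forces in N, time in s.
With the tool pointing down it reaches from about 350 to 875 mm from the base axis. Payload 4.2 kg.
Tool frame: the origin (TCP) lies midway between the tips of the shut fingers; the grasp point (between the pads) lies 19 mm behind it (arm.grasp_offset is the distance from the TCP to the grasp point, in mm); z points along the fingers, y is the direction in which the jaws open and shut (so a half turn about z gives the same grasp; the last joint's range is limited). The gripper opens to 85 mm and grips with 20 to 120 N. Pads are 22 mm wide; open, the fingers measure 114 mm over their backs; the gripper's body (76 mm by 85 mm) begins 54 mm behind the grasp point. The pads swing forward as they close: fully open they stand 13 mm farther back than shut.
Start: joints at [-0.889, 0.385, 0.008, 0, -1.194, -0.259], TCP at [256.46, -569.937, 231.312] pointing down, gripper open.
Joint ranges: [-3.14, 3.14], [-1.21, 2.06], [-1.07, 1.41], [-3.16, 2.05], [-2.99, -0.16], [-3.1, 3.1]. Speed limits (rad/s): [2.79, 2.79, 3.14, 3.14, 3.14, 3.14].

### API

Orientations are given as a unit quaternion [x, y, z, w].
In Python, from bench import arm gives the robot as it stands.
- The arm moves only by the tool move_arm, never from a script. Its argument "moves" is a list of rows, each an object with "gripper": the gripper's target within -1 to 1 (fully open at 1, half-way at 0, shut at -1); "xyz": the shift along the tool's x, y, z in cm, a list of three; "angular": the turn, a rotation vector about the tool's x, y, z in rad, a list of three. In form: [{"gripper": gripper, "xyz": [dx, dy, dz], "angular": [wx, wy, wz]}, ...]. A call has 1 to 10 rows; each row is the pose to reach, as a shift and turn from the pose commanded when the call began, along the tool's axes at that moment; what a row does not reach only later rows make up. A row lasts 1/8 s, in which the tool goes at most 62.5 mm and 10.7 degrees, less where a joint would pass 70% of its speed; a pose out of reach is approached as far as the arm can. A call with a gripper value outside its range is refused whole. The fingers move at their own pace and stop on an object; the grip force is fixed at half the most. Time passes only in rows, so rows that repeat a pose let the fingers close. It gives the time, the measured TCP pose, the force and the opening at its end, in the units of the state.
- arm.read_state(): the state, without advancing time (a new reading comes with each control period).
- arm.get_image(name): name is "side" or "top" or "wrist"; returns (picture, depth): 480x640x3 uint8, blue, green, red; 480x640 float32, mm along the optical axis (not along the pixel's ray), 0 where there is no reading.
- arm.get_calibration(name): a dict with "camera_matrix" (3x3 intrinsics, pixels), "R" (3x3) and "t" (3): a world point X has camera coordinates R X + t. Camera axes: x right, y down, z forward; pixel columns grow to the right and rows downward; lengths in mm; the calibration is good to about 2 mm. A picture is of the moment at which its call begins: read the wrist's pose just before it. get_calibration takes no time and is no camera call; for the wrist camera it gives the pose at the moment of the call.
- arm.job_done(): hands the job in, once; it reports no verdict.
The state is a dict: "clock": time; "joints": joint angles; "joint_vel": joint speeds; "joint_efforts": joint torques, N m; "position": TCP position; "ee_rot": TCP orientation; "contact_force": force on the tool from outside, world axes, zero at the start; "wrist_torque": the same for the moment, N m; "gripper_width": finger opening in mm.
Only numpy, scipy, OpenCV 4.12 (cv2) and the standard library are available. Lean on these libraries where they do the work, as an engineer would, in place of code of your own. Each camera call takes 0.05 s, during which the arm holds its last target. There are 200 camera calls.

## Working session

There is one attempt and no reset: what is moved stays moved. The work goes in short steps, Python scripts to look and compute and a tool call to move; the robot and the scene stay as the last step left them, time stands still between calls to the robot, and variables do not carry over. Pictures are saved under pics/ and viewed, about 8 in all and at most 12, crops included, and the job is handed in when it is done.

Besides the shell and the picture viewer there is one more tool, called after "Request:" by a JSON object that holds its "op" and its "data", one argument or row to a line. move_arm: Moves the arm, as the interface text tells. Its arguments: {"type":"object","properties":{"moves":{"type":"array","items":{"type":"object","properties":{"gripper":{"type":"number"},"xyz":{"type":"array","items":{"type":"number"}},"angular":{"type":"array","items":{"type":"number"}}}}}},"required":["moves"]}

```bash
mkdir -p pics; ls; python3 - <<'E'
from bench import arm
import cv2,numpy as np
print(arm.read_state())
for n in ("side","top"):
    c=arm.get_calibration(n); print(n,c)
    p,d=arm.get_image(n); cv2.imwrite(f"pics/{n}0.png",p); np.save(f"pics/{n}0.npy",d)
E
```

```text
pics
{'clock': 0.0, 'joints': array([-8.89433027e-01,  3.85577259e-01,  6.61383639e-03, -4.76022819e-04,
       -1.19401571e+00, -2.58596995e-01]), 'joint_vel': array([ 0.0017819 ,  0.00032302, -0.00044796, -0.00088409, -0.0003792 ,
       -0.00113357]), 'joint_efforts': array([-2.44878529e-04, -3.92285228e+01,  1.88398486e+01,  4.18628454e+00,
       -4.67017599e-03, -8.67783179e-07]), 'position': array([ 256.19399885, -569.43152408,  230.20781544]), 'ee_rot': array([-2.09726477e-01,  9.77759462e-01,  1.07325290e-03, -2.97026838e-04]), 'contact_force': array([0.66502406, 0.24238023, 0.04035072]), 'wrist_torque': array([-2.44084740e-02,  6.22188407e-03, -8.27135277e-05]), 'gripper_width': 85.29429604094794}
side {'camera_matrix': array([[486.18965606,   0.        , 318.82348963],
       [  0.        , 486.18965606, 246.40602693],
       [  0.        ,   0.        ,   1.        ]]), 'R': array([[-0.80910482, -0.58755512,  0.01132993],
       [-0.38736132,  0.51872715, -0.76215048],
       [ 0.44192827, -0.6210484 , -0.64730077]]), 't': array([ 413.86498989,  325.8642815 , 1029.6182758 ])}
top {'camera_matrix': array([[436.76641869,   0.        , 324.29070104],
       [  0.        , 436.76641869, 237.70646751],
       [  0.        ,   0.        ,   1.        ]]), 'R': array([[-0.00753993, -0.99962244, -0.02642219],
       [-0.99889413,  0.00875543, -0.04619367],
       [ 0.04640756,  0.02604467, -0.998583  ]]), 't': array([  27.17844651,  532.32622408, 1103.98078412])}
```

View pics/top0.png

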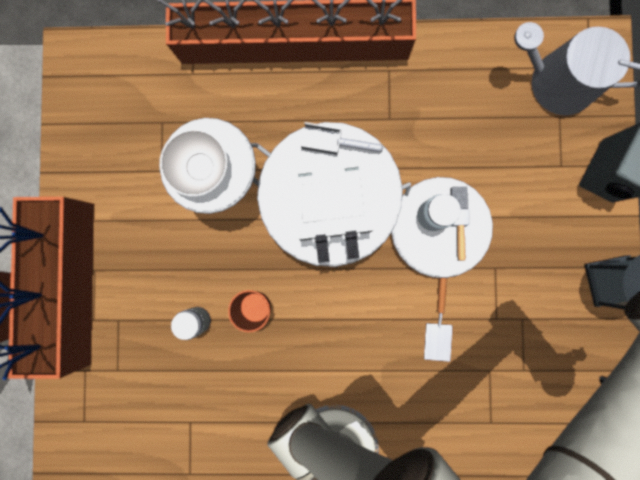

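View pics/side0.png

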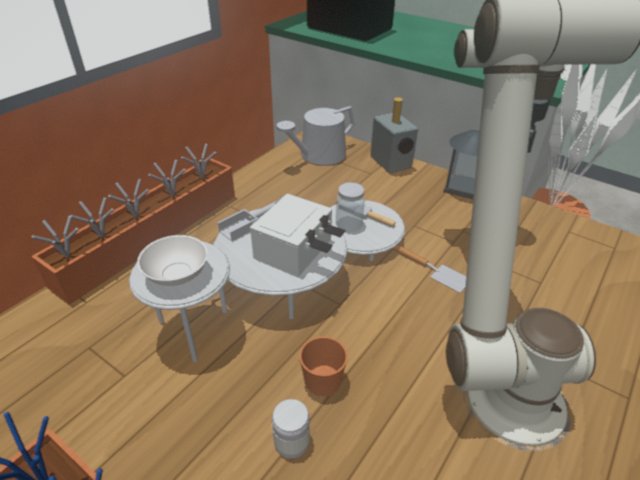

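The top view shows the black clips at about (322,248) and (351,245), with the tub's lid behind them around (332,195). The side view agrees: nothing stands in front of the clips. Next I measure the paddles.

```bash
cat > h.py <<'E'
import cv2,numpy as np
def ray(c,px,z):
    K,R,t=c["camera_matrix"],c["R"],c["t"]
    d=R.T@np.linalg.inv(K)@np.array([px[0],px[1],1.]); o=-R.T@t
    return o+d*(z-o[2])/d[2]
E
python3 - <<'E'
from bench import arm
from h import *
c=arm.get_calibration("top"); p=cv2.imread("pics/top0.png"); d=np.load("pics/top0.npy")
m=(p.max(2)<70).astype(np.uint8); m[:228]=0; m[275:]=0; m[:,:300]=0; m[:,375:]=0
n,l,s,ce=cv2.connectedComponentsWithStats(m)
for i in range(1,n):
    if s[i,4]<20: continue
    ys,xs=np.where(l==i)
    r=cv2.minAreaRect(np.c_[xs,ys].astype(np.float32)); b=cv2.boxPoints(r)
    print(s[i],ce[i],r,"depths",np.percentile(d[l==i],[5,50,95]))
    print("corners@197",[ray(c,q,197).round(0).tolist() for q in b], "cen",ray(c,ce[i],197).round(1))
E
python3 -c "
import cv2;p=cv2.imread('pics/top0.png')[160:280,270:400];cv2.imwrite('pics/crop.png',cv2.resize(p,None,fx=5,fy=5,interpolation=cv2.INTER_CUBIC))"
```

```text
[316 237  12  24 150] [322.12666667 249.66666667] ((321.42877197265625, 248.8233184814453), (23.397048950195312, 9.159918785095215), 83.9909896850586) depths [908.57315674 931.90917969 934.72737427]
corners@197 [[524.0, 36.0, 197.0], [526.0, 17.0, 197.0], [476.0, 12.0, 197.0], [475.0, 32.0, 197.0]] cen [498.5  22.8 197. ]
[346 236  11  22 143] [351.74125874 246.71328671] ((351.068115234375, 246.5894775390625), (21.021482467651367, 9.169609069824219), 86.42366790771484) depths [924.6539978  930.37237549 933.2243103 ]
corners@197 [[526.0, -28.0, 197.0], [527.0, -47.0, 197.0], [483.0, -50.0, 197.0], [482.0, -30.0, 197.0]] cen [504.3 -40.3 197. ]
```

View pics/crop.png

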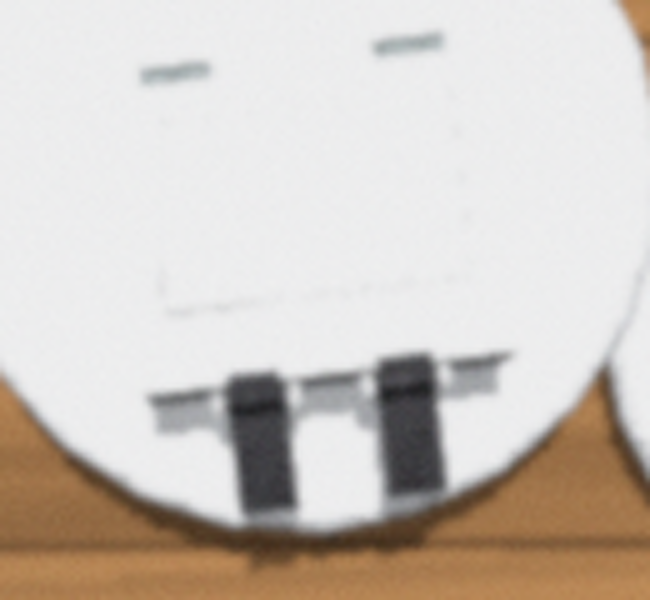

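The crop shows the paddles' front ends at crop pixels (270,510) and (416,490), full image (324,262) and (353,258). The tub is yawed slightly. Now the hover pose.

```bash
cat >> h.py <<'E'
from scipy.spatial.transform import Rotation as Ro
def target(xt,tilt,Rn):
    z=xt*np.sin(tilt)+np.array([0,0,-np.cos(tilt)])
    y=np.array([-xt[1],xt[0],0.]); 
    if y@Rn[:,1]<0: y=-y
    return np.c_[np.cross(y,z),y,z]
def delta(s,P,Rt):
    Rn=Ro.from_quat(s["ee_rot"]).as_matrix()
    return (Rn.T@(P-s["position"])/10).round(2), Ro.from_matrix(Rn.T@Rt).as_rotvec().round(3)
E
python3 - <<'E'
from bench import arm
from h import *
c=arm.get_calibration("top"); s=arm.read_state(); Rn=Ro.from_quat(s["ee_rot"]).as_matrix()
L,R=ray(c,(324,261.5),197),ray(c,(353.2,257.7),197)
y=(L-R)/np.linalg.norm(L-R); xt=np.array([y[1],-y[0],0])
print(L,R,np.linalg.norm(L-R),"yaw",np.arctan2(xt[1],xt[0]))
mid=(L+R)/2+16*xt; print("mid pad",mid)
# check: lid corners front at z=216 from crop
A,B=ray(c,(270+30,160+79.5),216),ray(c,(270+102,160+71),216); print(A,B,np.linalg.norm(A-B),np.arctan2(-(A-B)[0],(A-B)[1]), (A+B)/2-39*xt)
Rt=target(xt,.3,Rn); print(Rn.round(2),Rt.round(2))
print(delta(s,mid+[0,0,90],Rt), "up first:",Rn.T@[0,0,10])
E
```

```text
[473.2681837   19.03085048 197.        ] [480.87918797 -43.12254695 197.        ] 62.61766681461467 yaw 0.12184852673255075
mid pad [492.95505621 -10.10109247 197.        ]
[519.76821998  68.42061724 216.        ] [536.2111298 -82.1175295 216.       ] 151.43349335252225 0.10879622714523972 [489.2788346 -11.5887983 216.       ]
[[-0.91 -0.41 -0.  ]
 [-0.41  0.91  0.  ]
 [ 0.    0.   -1.  ]] [[-0.95 -0.12  0.29]
 [-0.12  0.99  0.04]
 [-0.3   0.   -0.96]]
(array([-44.53,  41.32,  -5.59]), array([ 0.047, -0.298,  0.298])) up first: [ 1.17086358e-03  1.97418227e-02 -9.99998044e+00]
```

Request:
{"op": "move_arm", "data": {
  "moves": [
    {"gripper": 0.2, "xyz": [0, 0, -6], "angular": [0, 0, 0]},
    {"gripper": 0.2, "xyz": [-44.5, 41.3, -7], "angular": [0.047, -0.298, 0.298]},
    {"gripper": 0.2, "xyz": [-44.5, 41.3, -7], "angular": [0.047, -0.298, 0.298]},
    {"gripper": 0.2, "xyz": [-44.5, 41.3, -7], "angular": [0.047, -0.298, 0.298]},
    {"gripper": 0.2, "xyz": [-44.5, 41.3, -7], "angular": [0.047, -0.298, 0.298]},
    {"gripper": 0.2, "xyz": [-44.5, 41.3, -7], "angular": [0.047, -0.298, 0.298]},
    {"gripper": 0.2, "xyz": [-44.5, 41.3, -7], "angular": [0.047, -0.298, 0.298]},
    {"gripper": 0.2, "xyz": [-44.5, 41.3, -7], "angular": [0.047, -0.298, 0.298]},
    {"gripper": 0.2, "xyz": [-44.5, 41.3, -7], "angular": [0.047, -0.298, 0.298]},
    {"gripper": 0.2, "xyz": [-44.5, 41.3, -7], "angular": [0.047, -0.298, 0.298]}
  ]
}}

```text
clock: 1.35
position: [475.4, -49.8, 300.7]
ee_rot: [-0.061, 0.987, 0.008, 0.15]
contact_force: [1.9, -0.5, -0.0]
gripper_width: 51.1
```

```bash
python3 - <<'E'
from bench import arm
from h import *
s=arm.read_state(); Rn=Ro.from_quat(s["ee_rot"]).as_matrix()
xt=np.array([np.cos(.118),np.sin(.118),0])
print(delta(s,np.array([493,-10,262.]),target(xt,.3,Rn)))
E
```

```text
(array([-0.99,  3.74,  4.35]), array([-0.   ,  0.001,  0.005]))
```

Request:
{"op": "move_arm", "data": {
  "moves": [
    {"gripper": 0.2, "xyz": [-1, 3.7, 0], "angular": [0, 0, 0.005]},
    {"gripper": 0.2, "xyz": [-1, 3.7, 4.3], "angular": [0, 0, 0.005]},
    {"gripper": 0.2, "xyz": [-1, 3.7, 4.3], "angular": [0, 0, 0.005]}
  ]
}}

```text
clock: 1.72
position: [491.1, -12.5, 259.0]
ee_rot: [-0.058, 0.988, 0.008, 0.145]
contact_force: [-0.4, 0.2, 0.6]
gripper_width: 51.4
```

```bash
python3 - <<'E'
from bench import arm
from h import *
s=arm.read_state(); print(s["clock"],s["position"],s["contact_force"],s["gripper_width"],s["joints"])
xt=np.array([np.cos(.118),np.sin(.118),0]); Rn=Ro.from_quat(s["ee_rot"]).as_matrix()
print(delta(s,np.array([493,-10,262.]),target(xt,.3,Rn)))
c=arm.get_calibration("wrist"); np.save("pics/wc.npy",c,allow_pickle=True)
p,d=arm.get_image("wrist"); cv2.imwrite("pics/w1.png",p); np.save("pics/w1.npy",d)
K=c["camera_matrix"]
def prj(X): q=K@(c["R"]@X+c["t"]); return (q[:2]/q[2]).round(0)
yt=np.array([-xt[1],xt[0],0])
for k in(-32,32): print("pad exp",prj(np.array([493,-10,197])+k*yt), "front", prj(np.array([493,-10,197])+k*yt-16*xt))
print("cam",-c["R"].T@c["t"])
E
```

```text
1.725 [491.09043793 -12.47344242 258.96729432] [-0.41082293  0.22999688  0.64029083] 51.38896438552361 [ 0.34762337 -0.01250908 -0.49183514  0.09256743 -0.80881762 -1.85456389]
(array([-0.3 ,  0.22, -0.23]), array([-0.001, -0.008,  0.   ]))
pad exp [264. 228.] front [261. 200.]
pad exp [389. 228.] front [392. 200.]
cam [388.06730537 -25.7323956  376.25095975]
```

View pics/w1.png

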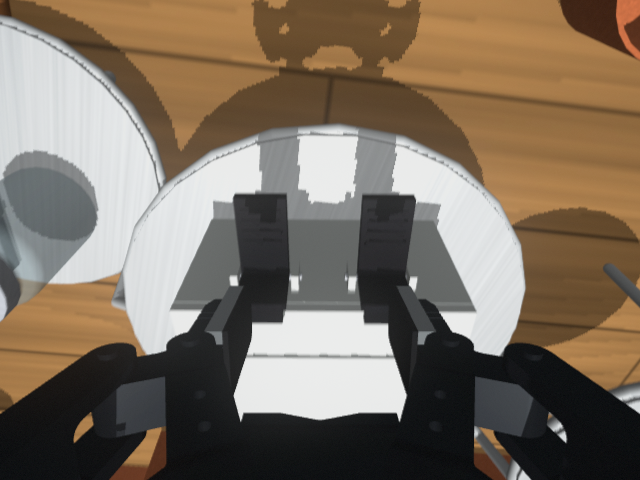

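The wrist view shows the paddles' front edges at (234–287,195) and (361–415,195), within 5 px of prediction, about 3 mm nearer the robot. The fingertips' near edges are around (218–243,287) and (398–432,287). I work out the tip offsets by depth.

```bash
python3 - <<'E'
from bench import arm
from h import *
c=np.load("pics/wc.npy",allow_pickle=True).item(); d=np.load("pics/w1.npy"); s=arm.read_state()
Rn=Ro.from_quat(s["ee_rot"]).as_matrix(); T=s["position"]
def pt(u,v): return c["R"].T@(np.linalg.inv(c["camera_matrix"])@np.array([u,v,1])*d[v,u]-c["t"])
for v in (284,287,290,294,300,310,330):
    row=[]
    for u in (218,222,228,234,238,242,246,250, 396,400,406,412,418,424,430):
        q=Rn.T@(pt(u,v)-T); row.append("%d:%s"%(u,q.round(0).astype(int).tolist()) if d[v,u]<170 else "-")
    print(v," ".join(row))
xt=np.array([np.cos(.118),np.sin(.118),0]);yt=np.array([-xt[1],xt[0],0])
for u,v in ((261,200),(388,200),(261,230),(388,230),(239,197),(283,197),(365,197),(410,197)):
    q=pt(u,v); r=q-[493,-10,197]; print(u,v,q.round(1),"rel pad mid",(r@xt).round(1),(r@yt).round(1))
E
python3 -c "
import cv2;p=cv2.imread('pics/w1.png')[180:420,180:460];p=cv2.convertScaleAbs(p,alpha=1.8,beta=20);cv2.imwrite('pics/crop2.png',cv2.resize(p,None,fx=2.5,fy=2.5))"
```

```text
284 - - - - - - - - - - - - - - -
287 - - - 234:[12, -31, -6] 238:[13, -30, -6] 242:[13, -28, -7] 246:[13, -27, -6] - 396:[12, 26, -6] 400:[13, 28, -7] 406:[13, 30, -8] - - - -
290 - - 228:[13, -32, -9] 234:[13, -30, -9] 238:[13, -29, -11] 242:[13, -28, -9] 246:[12, -26, -8] - 396:[13, 26, -10] 400:[13, 27, -10] 406:[13, 29, -9] 412:[13, 31, -9] - - -
294 - - 228:[13, -32, -13] 234:[13, -30, -13] 238:[13, -28, -13] 242:[13, -27, -13] 246:[11, -26, -9] 250:[8, -26, -2] 396:[13, 25, -13] 400:[13, 26, -14] 406:[13, 28, -13] 412:[13, 30, -13] - - -
300 218:[9, -36, -9] 222:[13, -33, -17] 228:[13, -31, -18] 234:[13, -29, -18] 238:[13, -27, -18] 242:[12, -26, -16] 246:[9, -26, -9] 250:[6, -26, -2] 396:[12, 25, -15] 400:[13, 25, -18] 406:[13, 27, -18] 412:[67, -1, -141] 418:[13, 32, -17] 424:[9, 36, -10] -
310 218:[13, -32, -25] 222:[12, -31, -24] 228:[13, -29, -25] 234:[13, -27, -25] 238:[12, -26, -23] 242:[9, -26, -16] 246:[5, -26, -10] 250:[3, -26, -3] 396:[8, 25, -15] 400:[11, 25, -22] 406:[13, 26, -25] 412:[12, 28, -25] 418:[12, 30, -24] 424:[9, 34, -17] 430:[9, 36, -17]
330 218:[13, -29, -39] 222:[12, -28, -37] 228:[12, -26, -37] 234:[8, -26, -30] 238:[5, -26, -24] 242:[2, -26, -18] 246:[-1, -26, -12] 250:[-5, -26, -5] 396:[2, 25, -18] 400:[5, 25, -23] 406:[9, 25, -31] 412:[12, 25, -37] 418:[13, 27, -38] 424:[12, 29, -37] 430:[13, 30, -38]
261 200 [481.  -43.8 197.3] rel pad mid -15.9 -32.2
388 200 [474.1  18.3 196.3] rel pad mid -15.5 30.3
261 230 [498.2 -43.1 197.3] rel pad mid 1.3 -33.5
388 230 [490.9  21.8 196.5] rel pad mid 1.7 31.8
239 197 [480.9 -54.7 196.8] rel pad mid -17.3 -42.9
283 197 [478.4 -33.3 196.7] rel pad mid -17.2 -21.4
365 197 [473.9   6.8 196.2] rel pad mid -17.0 18.9
410 197 [471.2  28.7 196.3] rel pad mid -17.1 41.0
```

View pics/crop2.png

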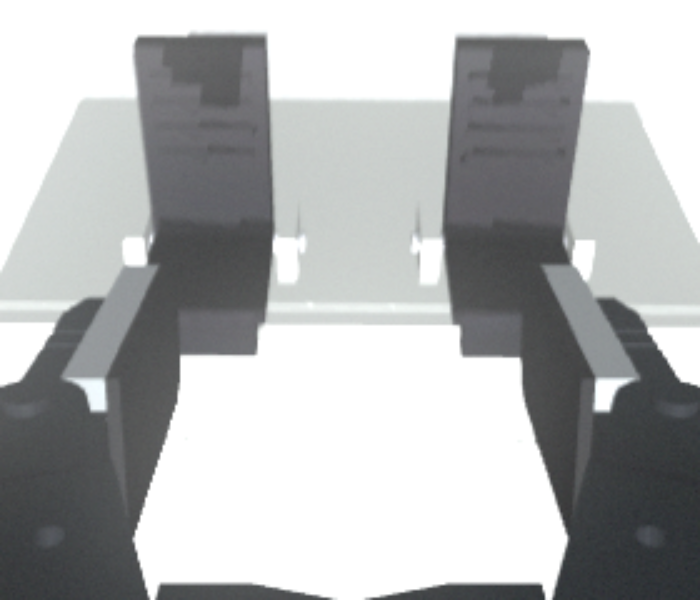

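The crop shows each fingertip pad above its paddle, with tips about 6 mm thick and inner faces at ±26 mm. The tips need to open to about 57 mm so they sit on the paddle centres. The paddle midpoint comes out at about (491,−11), z 197. I open to 57 mm and drop to about 10 mm above.

```bash
cat >> h.py <<'E'
def tipdelta(s,h):  # tip centre h mm above resting pads
    xt=np.array([np.cos(.118),np.sin(.118),0]); Rn=Ro.from_quat(s["ee_rot"]).as_matrix()
    Rt=target(xt,.3,Rn); return delta(s,np.array([491,-11.2,197+h])+5.5*Rt[:,2],Rt)
E
python3 - <<'E'
from bench import arm
from h import *
s=arm.read_state(); print(s["position"]); print(tipdelta(s,10))
E
```

```text
[492.26760798 -12.75966163 261.33205432]
(array([1.69, 0.18, 5.71]), array([-0.001, -0.003,  0.   ]))
```

Request:
{"op": "move_arm", "data": {
  "moves": [
    {"gripper": 0.34, "xyz": [1.7, 0.15, 2], "angular": [0, 0, 0]},
    {"gripper": 0.34, "xyz": [1.7, 0.15, 4.5], "angular": [0, 0, 0]},
    {"gripper": 0.34, "xyz": [1.7, 0.15, 5.7], "angular": [0, 0, 0]},
    {"gripper": 0.34, "xyz": [1.7, 0.15, 5.7], "angular": [0, 0, 0]},
    {"gripper": 0.34, "xyz": [1.7, 0.15, 5.7], "angular": [0, 0, 0]},
    {"gripper": 0.34, "xyz": [1.7, 0.15, 5.7], "angular": [0, 0, 0]}
  ]
}}

```text
clock: 2.52
position: [493.9, -10.9, 204.0]
ee_rot: [-0.058, 0.987, 0.009, 0.15]
contact_force: [-0.2, 0.9, -0.5]
gripper_width: 57.1
```

```bash
python3 - <<'E'
from bench import arm
from h import *
s=arm.read_state(); print(s["clock"],s["position"],s["contact_force"],s["gripper_width"]); print(tipdelta(s,0),tipdelta(s,-10))
p,d=arm.get_image("wrist"); cv2.imwrite("pics/w2.png",cv2.resize(cv2.convertScaleAbs(p[150:420,160:480],alpha=1.8,beta=20),None,fx=2,fy=2))
c=arm.get_calibration("wrist"); Rn=Ro.from_quat(s["ee_rot"]).as_matrix(); T=s["position"]
def prj(q): X=T+Rn@np.array(q,float); q=c["camera_matrix"]@(c["R"]@X+c["t"]); return ((q[:2]/q[2]-[160,150])*2).round(0)
print("tip corners in crop",prj([11,-28.5,-5]),prj([11,-35,-5]),prj([11,28.5,-5]),prj([11,35,-5]))
E
```

```text
2.525 [493.91549823 -10.92525694 203.95183857] [-0.16564909  0.91847193 -0.50687191] 57.131371841004956
(array([0.49, 0.01, 1.13]), array([-0.   ,  0.002, -0.001])) (array([0.79, 0.01, 2.08]), array([-0.   ,  0.002, -0.001]))
tip corners in crop [167. 268.] [131. 268.] [483. 268.] [519. 268.]
```

View pics/w2.png

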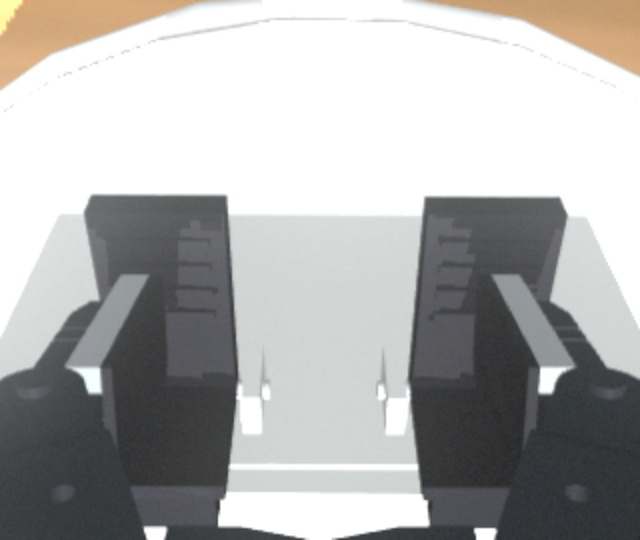

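The view shows both tips over their paddles. The tips' near edges are at crop (120–150,274) and (492–520,274), with paddle fronts at 85–228 and 425–563. They sit about 2 mm too wide and 1 mm off, so I correct that while pressing.

Request:
{"op": "move_arm", "data": {
  "moves": [
    {"gripper": 0.27, "xyz": [0.3, 0.1, 0.3], "angular": [0, 0, 0]},
    {"gripper": 0.27, "xyz": [0.45, 0.1, 0.9], "angular": [0, 0, 0]},
    {"gripper": 0.27, "xyz": [0.55, 0.1, 1.2], "angular": [0, 0, 0]},
    {"gripper": 0.27, "xyz": [0.65, 0.1, 1.5], "angular": [0, 0, 0]},
    {"gripper": 0.27, "xyz": [0.7, 0.1, 1.8], "angular": [0, 0, 0]},
    {"gripper": 0.27, "xyz": [0.7, 0.1, 1.8], "angular": [0, 0, 0]}
  ]
}}

```text
clock: 3.32
position: [492.3, -10.1, 184.0]
ee_rot: [-0.058, 0.987, 0.009, 0.15]
contact_force: [-3.8, 0.4, 6.2]
gripper_width: 54.1
```

```bash
python3 - <<'E'
from bench import arm
from h import *
s=arm.read_state(); print(s["clock"],s["position"],s["contact_force"],s["wrist_torque"],s["gripper_width"]); print(tipdelta(s,-10))
p,d=arm.get_image("wrist"); cv2.imwrite("pics/w3.png",cv2.resize(cv2.convertScaleAbs(p[150:420,160:480],alpha=1.8,beta=20),None,fx=2,fy=2))
E
```

```text
3.325 [492.30310603 -10.05019515 184.02543985] [-3.76328277  0.40289115  6.2282206 ] [0.27632019 1.08736978 0.12589939] 54.14701044339219
(array([ 0.05, -0.1 ,  0.22]), array([-0.001,  0.001, -0.   ]))
```

View pics/w3.png

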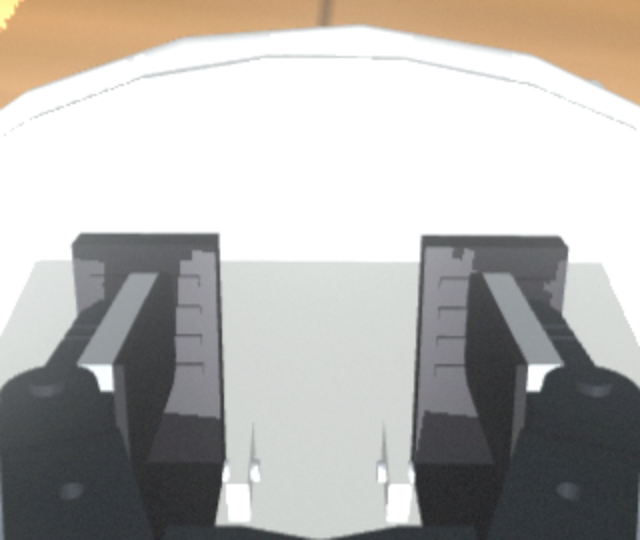

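Both tips sit well inside their paddles, and the two paddles are down by the same amount. The roughly 7 N total is about 0.2 rad. I press 3 mm more and hold.

Request:
{"op": "move_arm", "data": {
  "moves": [
    {"gripper": 0.27, "xyz": [0.05, 0, 0.15], "angular": [0, 0, 0]},
    {"gripper": 0.27, "xyz": [0.08, 0, 0.3], "angular": [0, 0, 0]},
    {"gripper": 0.27, "xyz": [0.08, 0, 0.3], "angular": [0, 0, 0]},
    {"gripper": 0.27, "xyz": [0.08, 0, 0.3], "angular": [0, 0, 0]}
  ]
}}

```text
clock: 3.88
position: [492.8, -10.0, 181.9]
ee_rot: [-0.058, 0.987, 0.009, 0.151]
contact_force: [-4.6, 1.9, 9.8]
gripper_width: 54.2
```

Request:
{"op": "move_arm", "data": {
  "moves": [
    {"gripper": 0.27, "xyz": [0, 0, 0.05], "angular": [0, 0, 0]},
    {"gripper": 0.27, "xyz": [0, 0, 0.05], "angular": [0, 0, 0]},
    {"gripper": 0.27, "xyz": [0, 0, 0.05], "angular": [0, 0, 0]},
    {"gripper": 0.27, "xyz": [0, 0, 0.05], "angular": [0, 0, 0]},
    {"gripper": 0.27, "xyz": [0, 0, 0.05], "angular": [0, 0, 0]},
    {"gripper": 0.27, "xyz": [0, 0, 0.05], "angular": [0, 0, 0]},
    {"gripper": 0.27, "xyz": [0, 0, 0.05], "angular": [0, 0, 0]},
    {"gripper": 0.27, "xyz": [0, 0, 0.05], "angular": [0, 0, 0]},
    {"gripper": 0.27, "xyz": [0, 0, 0.05], "angular": [0, 0, 0]},
    {"gripper": 0.27, "xyz": [0, 0, 0.05], "angular": [0, 0, 0]}
  ]
}}

```text
clock: 5.12
position: [492.9, -10.0, 181.5]
ee_rot: [-0.058, 0.987, 0.009, 0.151]
contact_force: [-7.3, 1.9, 10.3]
gripper_width: 54.3
```

```bash
cat > lid.py <<'E'
from bench import arm
from h import *
s=arm.read_state(); print(s["clock"],s["position"].round(1),s["contact_force"].round(1))
c=arm.get_calibration("side"); p,d=arm.get_image("side"); cv2.imwrite("pics/s_%d.png"%(s["clock"]*100),p)
xt=np.array([np.cos(.118),np.sin(.118),0]);yt=np.array([-xt[1],xt[0],0])
O=np.array([491,-11.2,120])+104*xt   # tub underside centre
v,u=np.where(d>0); P=np.linalg.inv(c["camera_matrix"])@np.c_[u,v,np.ones(len(u))].T*d[v,u]
W=(c["R"].T@(P-c["t"][:,None])).T-O; a,b,z=W@xt,W@yt,W[:,2]
m=(abs(b)<75)&(abs(a)<62)&(z>85)&(z<140)
f=np.polyfit(a[m],z[m],1); print("lid slope rad",-np.arctan(f[0]),"front z",np.polyval(f,-65),"rear z",np.polyval(f,65),m.sum())
E
python3 lid.py
```

```text
5.125 [492.9 -10.  181.5] [-7.3  1.9 10.3]
lid slope rad 0.1755681835754976 front z 121.81937887596627 rear z 98.75807804366968 1764
```

The lid is rising (0.18 rad so far), so I keep holding.

Request:
{"op": "move_arm", "data": {
  "moves": [
    {"gripper": 0.27, "xyz": [0, 0, 0], "angular": [0, 0, 0]},
    {"gripper": 0.27, "xyz": [0, 0, 0], "angular": [0, 0, 0]},
    {"gripper": 0.27, "xyz": [0, 0, 0], "angular": [0, 0, 0]},
    {"gripper": 0.27, "xyz": [0, 0, 0], "angular": [0, 0, 0]},
    {"gripper": 0.27, "xyz": [0, 0, 0], "angular": [0, 0, 0]},
    {"gripper": 0.27, "xyz": [0, 0, 0], "angular": [0, 0, 0]},
    {"gripper": 0.27, "xyz": [0, 0, 0], "angular": [0, 0, 0]},
    {"gripper": 0.27, "xyz": [0, 0, 0], "angular": [0, 0, 0]},
    {"gripper": 0.27, "xyz": [0, 0, 0], "angular": [0, 0, 0]},
    {"gripper": 0.27, "xyz": [0, 0, 0], "angular": [0, 0, 0]}
  ]
}}

```text
clock: 6.42
position: [492.9, -10.0, 181.5]
ee_rot: [-0.058, 0.987, 0.009, 0.151]
contact_force: [-5.4, 1.1, 10.2]
gripper_width: 54.6
```

```bash
python3 lid.py
```

```text
6.425 [492.9 -10.  181.5] [-5.4  1.1 10.2]
lid slope rad 0.20147043052423413 front z 125.69215400164487 rear z 99.14077907838649 1731
```

Request:
{"op": "move_arm", "data": {
  "moves": [
    {"gripper": 0.27, "xyz": [0, 0, 0], "angular": [0, 0, 0]},
    {"gripper": 0.27, "xyz": [0, 0, 0], "angular": [0, 0, 0]},
    {"gripper": 0.27, "xyz": [0, 0, 0], "angular": [0, 0, 0]},
    {"gripper": 0.27, "xyz": [0, 0, 0], "angular": [0, 0, 0]},
    {"gripper": 0.27, "xyz": [0, 0, 0], "angular": [0, 0, 0]},
    {"gripper": 0.27, "xyz": [0, 0, 0], "angular": [0, 0, 0]},
    {"gripper": 0.27, "xyz": [0, 0, 0], "angular": [0, 0, 0]},
    {"gripper": 0.27, "xyz": [0, 0, 0], "angular": [0, 0, 0]}
  ]
}}

```text
clock: 7.48
position: [492.9, -10.0, 181.5]
ee_rot: [-0.058, 0.987, 0.009, 0.151]
contact_force: [-6.7, 0.9, 10.6]
gripper_width: 54.6
```

```bash
python3 lid.py
```

```text
7.475 [492.9 -10.  181.5] [-6.7  0.9 10.6]
lid slope rad 0.20341693832706445 front z 125.87012616172353 rear z 99.05504435757129 1725
```

The lid has settled. My fit gives 0.203 rather than 0.24, so I check for fit bias before releasing.

```bash
cat >> lid.py <<'E'
for lo in range(-75,75,10):
    q=(abs(b)<60)&(a>=lo)&(a<lo+10)&(z>60)&(z<150)
    if q.sum(): print(lo+5,np.percentile(z[q],[10,50,90]).round(1),q.sum())
E
python3 lid.py; python3 -c "
import cv2,glob
p=cv2.imread('pics/s_747.png')[170:310,190:390];cv2.imwrite('pics/sc.png',cv2.resize(p,None,fx=4,fy=4,interpolation=cv2.INTER_CUBIC))"
```

```text
7.525 [492.9 -10.  181.5] [-6.8  1.5 10.6]
lid slope rad 0.20272542641081662 front z 125.80692819755798 rear z 99.08555444253263 1723
-70 [ 68.7  80.9 102.2] 121
-60 [ 77.9 122.3 126.5] 232
-50 [122.6 124.  125.6] 104
-40 [119.9 121.6 123.6] 113
-30 [117.4 119.8 121.3] 134
-20 [117.  118.9 120.4] 115
-10 [114.  116.3 118.2] 117
0 [ 66.9 113.4 115.4] 143
10 [ 70.  111.2 113. ] 117
20 [106.  108.9 110.8] 115
30 [104.9 106.6 108.2] 100
40 [102.6 103.9 105.1] 103
50 [ 99.1 101.4 103.6] 74
60 [95.1 97.1 99. ] 99
70 [93.5 94.6 96.2] 37
```

View pics/sc.png

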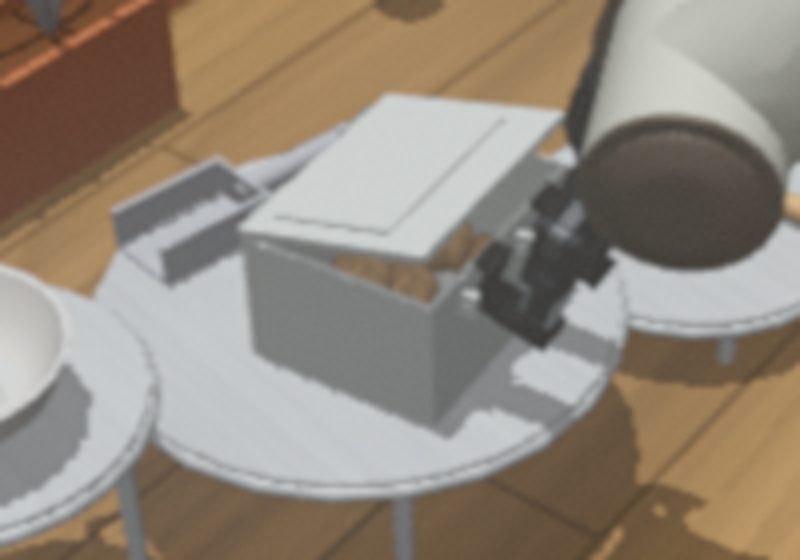

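The crop shows the lid up, front edge clear, with the tub open and the fingers on the clips. Binned heights run from 97 mm at the rear to 124 mm at 50 mm ahead of centre. That is 0.24 rad, so the lid is at its stop and the earlier fit was biased by outliers. I release along the fingers.

Request:
{"op": "move_arm", "data": {
  "moves": [
    {"gripper": 0.27, "xyz": [0, 0, -0.4], "angular": [0, 0, 0]},
    {"gripper": 0.27, "xyz": [0, 0, -0.8], "angular": [0, 0, 0]},
    {"gripper": 0.27, "xyz": [0, 0, -1.2], "angular": [0, 0, 0]},
    {"gripper": 0.27, "xyz": [0, 0, -1.8], "angular": [0, 0, 0]},
    {"gripper": 0.27, "xyz": [0, 0, -3], "angular": [0, 0, 0]},
    {"gripper": 0.27, "xyz": [0, 0, -6], "angular": [0, 0, 0]},
    {"gripper": 0.27, "xyz": [0, 0, -10], "angular": [0, 0, 0]},
    {"gripper": 0.27, "xyz": [0, 0, -14], "angular": [0, 0, 0]},
    {"gripper": 0.27, "xyz": [0, 0, -14], "angular": [0, 0, 0]},
    {"gripper": 0.27, "xyz": [0, 0, -14], "angular": [0, 0, 0]}
  ]
}}

```text
clock: 8.82
position: [450.1, -15.1, 312.8]
ee_rot: [-0.058, 0.987, 0.009, 0.148]
contact_force: [-1.0, -0.4, -0.0]
gripper_width: 54.1
```

```bash
python3 lid.py; python3 - <<'E'
from bench import arm
from h import *
p,d=arm.get_image("wrist"); a=cv2.resize(p,(400,300))
q,_=arm.get_image("side"); b=cv2.resize(q[130:330,170:437],(400,300))
t,_=arm.get_image("top"); o=cv2.imread("pics/top0.png"); o2=cv2.imread("pics/side0.png")
cv2.imwrite("pics/final.png",np.vstack([np.hstack([a,b]),np.hstack([cv2.resize(t,(400,300)),cv2.resize(o2[130:330,170:437],(400,300))])]))
E
```

```text
8.825 [450.1 -15.1 312.8] [-1.  -0.4 -0. ]
lid slope rad 0.20011134181210416 front z 125.56785987671125 rear z 99.20048571060556 1733
-70 [ 73.2  87.3 101.7] 244
-60 [ 77.2 121.4 126.6] 231
-50 [122.3 123.9 125.8] 113
-40 [119.9 121.7 123.2] 108
-30 [117.9 119.7 121.2] 136
-20 [116.9 118.6 120.4] 117
-10 [114.3 116.3 117.8] 115
0 [ 67.4 113.4 115.2] 140
10 [ 69.9 111.5 113.3] 123
20 [105.8 109.  110.6] 112
30 [104.8 106.6 108. ] 101
40 [102.7 104.1 105.8] 105
50 [ 99.  101.5 103.5] 78
60 [95.4 97.  98.4] 95
70 [92.6 94.4 96. ] 38
```

View pics/final.png

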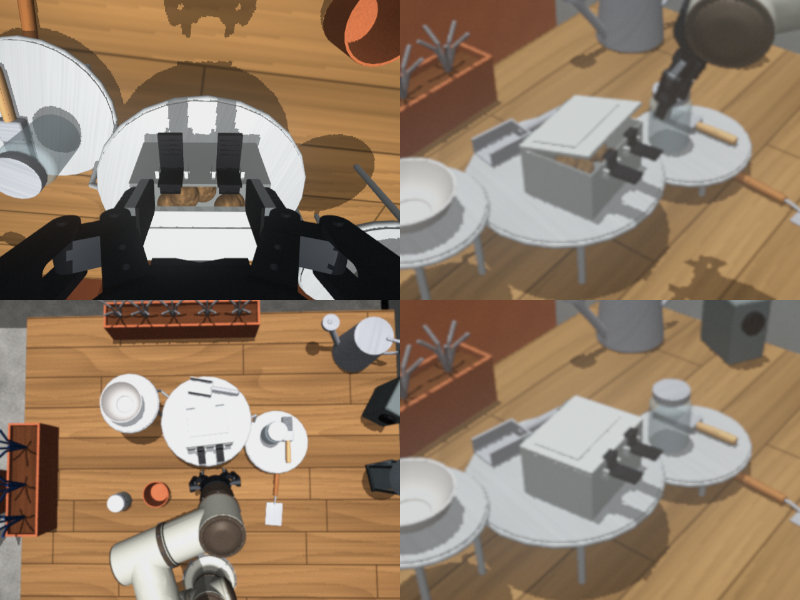

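The final views show the lid up, both paddles level again, and the gripper clear. Everything else is where it was.

```bash
python3 -c "
from bench import arm
s=arm.read_state();print(s['clock'],s['contact_force'],abs(s['joint_vel']).max());print(arm.job_done())"
```

```text
9.025 [0.05244559 0.33498516 0.14911917] 0.0072290833594059346
the job is handed in; nothing more can be done
None
```

The feed tub is open, and I handed the job in at about 9 s. I pressed both clips down together, one fingertip on each, tilted to match the paddles' slope. I held them about 4 s at roughly 10–13 N until the lid stopped rising, then backed off along the fingers.

Last checks:
- **Lid:** it is at its stop, about 0.24 rad from the side camera's binned heights, and it stayed there after release.
- **Clips:** both paddles look level again in the final pictures.
- **Robot:** the gripper is clear, contact force is near zero, and the arm is still.
- **Other things:** nothing else on the stand or table looks moved; I compared the pictures by eye only.

One check disagreed: a plain straight-line fit of the lid's slope gave about 0.20 rad. I put that down to stray depth points (tub walls, clips) in the sample. The binned heights and the picture both show the lid at its stop.

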